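# Lock the last quarter-turn stud of an access panel

### The job

The access panel of the grey control box on the workbench is held by three black wing studs, but one of them still stands popped up with its red band showing and its wing along the row. Push that stud in and, while it is held in, turn it a quarter turn clockwise so that it locks down like the other two, then let go. Leave the two locked studs as they are.

Things in the scene. Friction and masses are not known exactly. Their poses are not given: they have to be found in the camera images.
- stud_a_grip (a point): Grip point of the unlocked stud, the one to lock: on its axis, 8 mm under the top of its black wing (12 mm thick, 46 long, 32 tall, white stripe on top), 24 mm over its round head (32 mm wide). z up, y along the wing, x across it; the frame moves and turns with the stud. Stands 44.5 mm over the panel at first, 38.5 mm when locked (panel face: 73 mm above the bench).
- stud_a (a joint): Turn of that stud, rad: 0 at first (wing along the row), grows clockwise seen from above to its stop at pi/2 (locked). A slot bars it (7 degrees of play; never force it) until the stud is pushed straight down 6 mm; held 7 to 10 mm down (stop at 10) it turns with 0.1 N m or less. Spring: 3 N at first, 7 N at the stop. Let go turned, it rises to 6 mm down and stays; unturned, it pops up.
- stud_b (a joint): Turn of one of the two other studs, built alike, rad: 1.57 = locked, as at the start (head low, wing across the row); stays where it is left. The three studs stand in a row, 100 mm apart, in any order, along the middle of an aluminium panel (114 x 326 mm) on top of a fixed grey box (130 x 350 mm, 73 mm tall).
- stud_c (a joint): Turn of the third stud, built alike, rad: 1.57 = locked, as at the start (head low, wing across the row); stays where it is left.

How it is judged:
By the outcome, as a careful person would: the job done as asked, in the order asked, and still so for the second after the job is handed in, with the robot touching nothing.
It also fails if it takes over 32 s, if anything falls off the work surface, if the arm or the gripper's body presses on something with over 40 N, if the wrist force passes 120 N, or if a joint passes its speed limit or range.

### The arm

A 6-joint arm with a two-finger parallel gripper is mounted at the origin on a cart in front of the work surface, level with it; the furniture and walls round the work are solid. World frame = base frame: x ahead of the robot, y to its left, z up, the work surface at z = 0. Lengths are in m, angles in rad, forces in N, time in s.
With the tool pointing down it reaches from about 0.25 to 0.775 m from the base axis. Payload 4 kg.
Tool frame: the origin (TCP) lies at the very end of the fingers, on their centre line; the grasp point (between the pads) lies 19 mm behind it (robot.tcp_to_grasp is the distance from the TCP to the grasp point, in m); z points along the fingers, y is the line along which they close (so a half turn about z gives the same grasp; the last joint's range is limited). The gripper opens to 94 mm and grips with 3 to 60 N. Pads are 16 mm wide; open, the fingers measure 119 mm over their backs; the gripper's body (75 mm by 177 mm) begins 78 mm behind the grasp point.
Start: joints at [-1.27, 0.087, 1.371, -0, 1.684, -0.103], TCP at [0.216, -0.506, 0.206] pointing down, gripper open.
Joint ranges: [-3.1, 3.1], [-0.76, 2.03], [0.27, 2.55], [-1.08, 4.22], [0.17, 2.65], [-2.57, 2.57]. Speed limits (rad/s): [2.79, 2.79, 3.14, 3.14, 3.14, 3.14].

### API

Orientations are given as [roll, pitch, yaw] about the fixed x, y, z axes, in that order (R = Rz(yaw) Ry(pitch) Rx(roll)).
In Python, from bench import robot, snapshot gives the robot as it stands (robot), with the cameras as plain functions.
- The arm moves only by the tool send_path, called after "Call:" in YAML: its name, and indented under it one key for each argument. Schema: {"type":"object","properties":{"motion":{"type":"string"},"only":{"type":"string"},"quiet":{"type":"boolean"},"lines":{"type":"string"}},"required":["motion"],"additionalProperties":false}. motion is a string of 1 to 20 rows, parted by semicolons, with the numbers parted by spaces; each row has 5 numbers: the finger opening in m, then dx, dy, dz in normalised numbers (1 is 0.5 m), then a turn about the tool's z in shares of pi rad (1.0 is pi rad); each row shifts and turns the commanded pose from where the row before left it, along the tool's axes as they then stand; what a row does not reach is not made up. A row lasts 1/12 s, in which the tool goes at most 0.0417 m and 0.125 rad, less where a joint would pass 70% of its speed; a pose out of reach is approached as far as the arm can. The fingers move at their own pace and stop on an object; the grip force is fixed at half the most. Time passes only in rows, so rows that do not move let the fingers close. The tool returns the time, the measured TCP pose, the force, the opening and the grip force at its end. only (a regular expression) keeps the lines of the reply that match it, lines (a string "A,B") keeps lines A to B, and quiet returns only ok. Input that does not fit is refused with a message, and nothing moves.
- robot.get_obs(): the state, without advancing time (a new reading comes with each control period).
- snapshot(name): name is "scene" or "top"; returns a dict with "color" (480x640x3 uint8, blue, green, red), "fx", "fy", "cx", "cy" (pixels), "extrinsics" (4x4, takes a point from world to camera coordinates). Camera axes: x right, y down, z forward; pixel columns grow to the right and rows downward; lengths in m; the calibration is good to about 2 mm. A picture is of the moment at which its call begins. There is no depth.
- robot.close_job(): hands the job in; it is judged then, once.
The state is a dict: "time": time; "joint_positions": joint angles; "qvel": joint speeds; "joint_torque": joint torques, N m; "tool_pos": TCP position; "ee_rot": TCP orientation; "wrist_force": force on the tool from outside, world axes, zero at the start; "wrist_torque": the same for the moment, N m; "width": finger opening in m; "finger_force": force on a finger pad.
Only numpy, scipy, OpenCV 4.12 (cv2) and the standard library are available. Lean on these libraries where they do the work, as an engineer would, in place of code of your own. Each camera call takes 0.05 s, during which the arm holds its last target. There are 200 camera calls.

## Working session

There is one attempt and no reset: what is moved stays moved. The work goes in short steps, Python scripts to look and compute and a tool call to move; the robot and the scene stay as the last step left them, time stands still between calls to the robot, and variables do not carry over. Pictures are saved under pics/ and viewed, at most 10 in all, crops included, and the job is handed in when it is done.

```bash
ls; mkdir -p pics; python3 - <<'E'
from bench import robot, snapshot
import cv2,pickle
S={n:snapshot(n) for n in("top","scene")}
pickle.dump(S,open("s0.pkl","wb"))
for n in S: cv2.imwrite(f"pics/{n}0.png",S[n]["color"])
o=robot.get_obs();print(o["time"],o["tool_pos"],o["ee_rot"],o["width"],S["top"]["extrinsics"],S["top"]["fx"])
E
```

```text
bench.py
pics
0.1 [ 0.21596654 -0.5053101   0.20442715] [-3.13964746e+00 -2.13288271e-04  4.03833532e-01] 0.09389633026167238 [[-0.01493696 -0.99962752 -0.02284094  0.09423673]
 [-0.99705801  0.01660839 -0.07482975  0.4786314 ]
 [ 0.07518123  0.02165601 -0.9969347   1.29458246]
 [ 0.          0.          0.          1.        ]] 620.022369042621
```

View pics/top0.png

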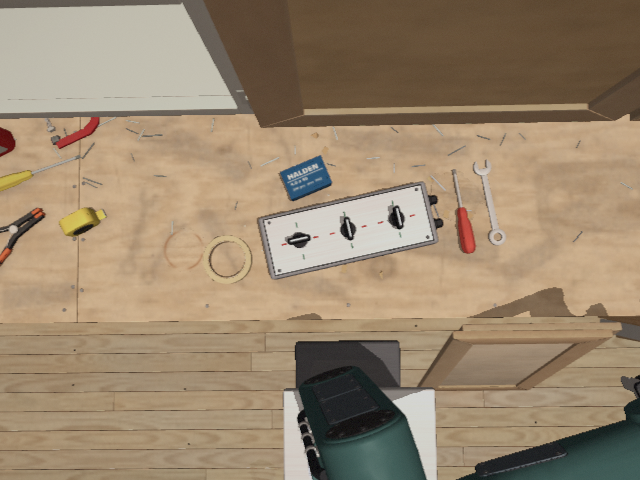

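View pics/scene0.png

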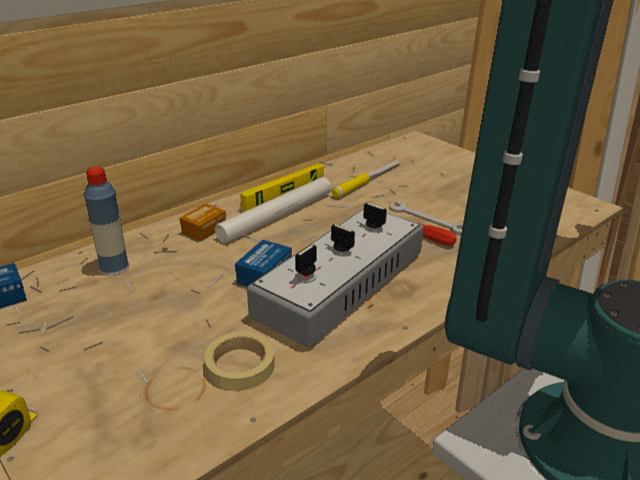

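The top view shows the unlocked stud at about (298,240), with its wing along the row. The locked ones are at (348,229) and (397,217). The scene view confirms it: red band at about (306,265). Next I measure the stripes.

```bash
cat > h.py <<'E'
import numpy as np,cv2
def ray(s,u,v,z):
    E=s["extrinsics"];R=E[:3,:3];c=-R.T@E[:3,3]
    d=R.T@np.array([(u-s["cx"])/s["fx"],(v-s["cy"])/s["fy"],1]);return c+d*(z-c[2])/d[2]
E
python3 - <<'E'
import pickle
from h import *
S=pickle.load(open("s0.pkl","rb"));s=S["top"];im=s["color"]
g=im.max(2)
print(s["cx"],s["cy"])
c=im[175:285,250:450];cv2.imwrite("pics/crop0.png",cv2.resize(c,None,fx=4,fy=4,interpolation=cv2.INTER_NEAREST))
for (u,v),z in(((298,240),.1255),((348,229),.1195),((397,217),.1195)):
    m=np.zeros_like(g);m[v-16:v+17,u-16:u+17]=(g[v-16:v+17,u-16:u+17]<70)
    m=cv2.morphologyEx(m,cv2.MORPH_CLOSE,np.ones((5,5),np.uint8))
    n,l,st,ce=cv2.connectedComponentsWithStats(m);k=1+st[1:,4].argmax()
    print("black",st[k],ce[k],ray(s,*ce[k],z-.016))
    w=((l==k)&(g>130)).astype(np.uint8);ys,xs=np.nonzero(w)
    P=np.array([ray(s,x,y,z)[:2] for x,y in zip(xs,ys)])
    if len(P)>3:
        q=P-P.mean(0);e=np.linalg.svd(q)[2][0];print("stripe",len(P),P.mean(0),np.degrees(np.arctan2(e[1],e[0])),np.ptp(q@e))
# panel
m=((g>190)&(im.min(2)>170)).astype(np.uint8);m[:180]=0;m[285:]=0;m[:,:255]=0;m[:,445:]=0
m=cv2.morphologyEx(m,cv2.MORPH_CLOSE,np.ones((25,25),np.uint8))
cn=max(cv2.findContours(m,0,1)[0],key=cv2.contourArea)
P=np.array([ray(s,*p[0],.073)[:2] for p in cn]).astype(np.float32);print("panel",cv2.minAreaRect(P))
E
```

```text
315.15345922653256 232.59004494198558
black [288 233  22  15 222] [298.6036036  239.73423423] [0.45965562 0.11754554 0.1095    ]
stripe 33 [0.46077841 0.11738404] -78.34666447298014 0.03357260930376441
black [341 217  14  23 213] [347.5399061  228.63380282] [0.48047699 0.02056142 0.1035    ]
stripe 32 [0.4813831  0.01938173] -167.8649365982903 0.03085678005489318
black [389 206  15  23 228] [396.42105263 217.70614035] [ 0.50055215 -0.07650707  0.1035    ]
stripe 37 [ 0.50180682 -0.07857796] -167.6018004865888 0.03276046791060175
panel ((0.4811282455921173, 0.019177868962287903), (0.11268163472414017, 0.3241015672683716), 11.776205062866211)
```

View pics/crop0.png

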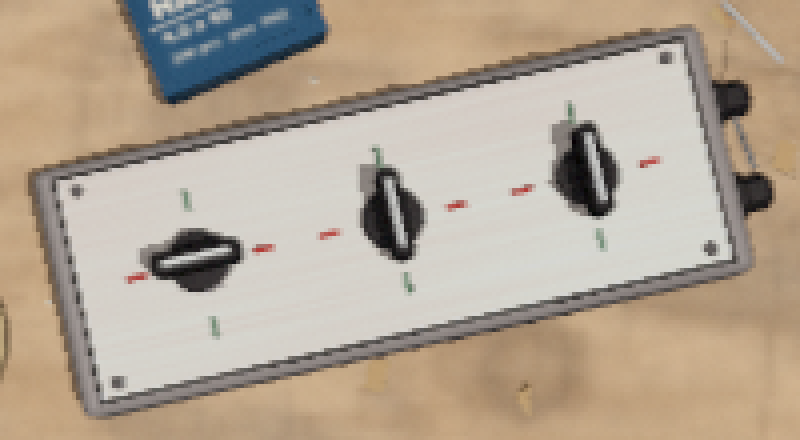

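Sizes agree: panel 113 x 324 mm, and its centre lies on the middle stud. Stud A is at (0.4607, 0.1173), row direction 101.8°. Before travelling I check what the wooden door near the tool's start is, by projecting the tool and path into both views.

```bash
python3 - <<'E'
import pickle
from h import *
S=pickle.load(open("s0.pkl","rb"))
for n in S:
    s=S[n];im=s["color"].copy();E=s["extrinsics"];print(n,"cam",-E[:3,:3].T@E[:3,3])
    def pr(p):
        q=E[:3,:3]@np.array(p)+E[:3,3];return (int(s["fx"]*q[0]/q[2]+s["cx"]),int(s["fy"]*q[1]/q[2]+s["cy"])) if q[2]>0 else None
    for nm,p in dict(tcp=(.216,-.505,.205),wrist=(.216,-.505,.45),goal=(.461,.117,.2),mid=(.34,-.19,.2),base=(0,0,.3)).items(): 
        print(nm,pr(p));cv2.circle(im,pr(p),4,(0,0,255),-1)
    if n=="top":print("door far/near corners as if z=0,.2:",[ray(s,u,v,z).round(3) for u,v in((470,325),(620,322),(425,388),(560,385)) for z in(-.2,0,.2)])
E
```

```text
top cam [0.38130257 0.05821684 1.3285825 ]
tcp (649, 368)
wrist (741, 393)
goal (296, 235)
mid (467, 300)
base (369, 516)
door far/near corners as if z=0,.2: [array([ 0.265, -0.282, -0.2  ]), array([ 0.28 , -0.237,  0.   ]), array([ 0.295, -0.193,  0.2  ]), array([ 0.267, -0.643, -0.2  ]), array([ 0.282, -0.551,  0.   ]), array([ 0.297, -0.46 ,  0.2  ]), array([ 0.115, -0.169, -0.2  ]), array([ 0.15 , -0.139,  0.   ]), array([ 0.185, -0.109,  0.2  ]), array([ 0.119, -0.492, -0.2  ]), array([ 0.153, -0.42 ,  0.   ]), array([ 0.188, -0.348,  0.2  ])]
scene cam [-0.177318    0.64073924  0.64245558]
tcp (655, 148)
wrist (698, 6)
goal (305, 206)
mid (494, 176)
base (669, 247)
```

```bash
python3 - <<'E'
import pickle,cv2
S=pickle.load(open("s0.pkl","rb"))
cv2.imwrite("pics/crop1.png",cv2.resize(S["top"]["color"][280:480,380:640],None,fx=3,fy=3))
E
```

```text
(no output)
```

View pics/crop1.png

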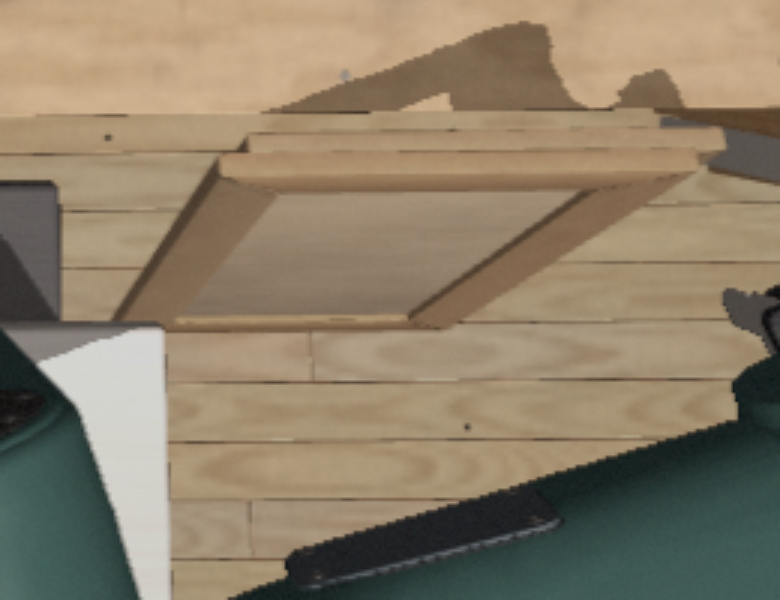

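The frame leans on the floor below the bench edge, so it isn't in the path; the shadow on the bench is the arm's. I travel at z≈0.2 first, and turn afterwards.

The manual's scale: shifts go in shares of 0.5 m and turns go in shares of pi rad. Converting my numbers, -0.0238 m / 0.5 = -0.0476, 0.0235 m / 0.5 = 0.047.

Call:
send_path:
  motion: "0.094 0.047 -0.0476 0 0;0.094 0.047 -0.0476 0 0;0.094 0.047 -0.0476 0 0;0.094 0.047 -0.0476 0 0;0.094 0.047 -0.0476 0 0;0.094 0.047 -0.0476 0 0;0.094 0.047 -0.0476 0 0;0.094 0.047 -0.0476 0 0;0.094 0.047 -0.0476 0 0;0.094 0.047 -0.0476 0 0;0.094 0.047 -0.0476 0 0;0.094 0.047 -0.0476 0 0;0.094 0.047 -0.0476 0 0;0.094 0.047 -0.0476 0 0;0.094 0.047 -0.0476 0 0;0.094 0.047 -0.0476 0 0;0.094 0.047 -0.0476 0 0;0.094 0.047 -0.0476 0 0;0.094 0.047 -0.0476 0 0;0.094 0.047 -0.0476 0 0"

```text
time: 1.77
tool_pos: [0.4612, 0.1183, 0.205]
ee_rot: [3.142, 0.001, 0.404]
wrist_force: [0.1, 0.2, -1.1]
width: 0.0937
finger_force: 0.0
```

Call:
send_path:
  motion: "0.094 0 0 0 -0.0382;0.094 0 0 0 -0.0382;0.094 0 0 0 -0.0382;0.094 0 0 0 -0.0382;0.094 0 0 0 -0.0382;0.094 0 0 0 -0.0382;0.094 0 0 0 -0.0382;0.094 0 0 0 -0.0382;0.094 0 0 0 -0.0382;0.094 0 0 0 -0.0382;0.094 0 0 0 -0.0382;0.094 0 0 0 -0.0169;0.094 0 0 0 0;0.094 0 0 0 0"

```text
time: 2.93
tool_pos: [0.461, 0.1166, 0.205]
ee_rot: [-3.141, 0.0, 1.775]
wrist_force: [-0.5, -0.5, -0.9]
width: 0.0938
finger_force: 0.0
```

```bash
cat > st.py <<'E'
from bench import robot, snapshot
import numpy as np
from scipy.spatial.transform import Rotation as R
o=robot.get_obs();r=R.from_euler("xyz",o["ee_rot"])
print("t",o["time"],"pos",o["tool_pos"].round(4),"rpy",np.round(o["ee_rot"],4),"w",o["width"],"F",o["wrist_force"].round(1),"T",np.round(o["wrist_torque"],2),"q",np.round(o["joint_positions"],2))
print("to grip at z .0985, tool axes",r.inv().apply(np.array([.4607,.1173,.0985])-o["tool_pos"]).round(4),"yaw err(+cw)",round(o["ee_rot"][2]-1.777,4))
E
python3 st.py
```

```text
t 2.9333 pos [0.461  0.1166 0.205 ] rpy [-3.1408e+00  1.0000e-04  1.7752e+00] w 0.09382612335619263 F [-0.5 -0.5 -0.9] T [-0.03 -0.05 -0.02] q [ 0.13 -0.08  1.54 -0.    1.68 -0.08]
to grip at z .0985, tool axes [ 8.000e-04 -1.000e-04  1.065e-01] yaw err(+cw) -0.0018
```

To row units: 0.015 m / 0.5 = 0.03, 0.01 m / 0.5 = 0.02.

Call:
send_path:
  motion: "0.094 0.0014 0 0.03 0;0.094 0 0 0.03 0;0.094 0 0 0.03 0;0.094 0 0 0.03 0;0.094 0 0 0.03 0;0.094 0 0 0.02 0;0.094 0 0 0.02 0;0.094 0 0 0.012 0;0.094 0 0 0.01 0;0.094 0 0 0 0;0.094 0 0 0 0"

```text
time: 3.85
tool_pos: [0.4614, 0.1173, 0.0997]
ee_rot: [3.141, 0.0, 1.777]
wrist_force: [0.3, -0.1, 1.1]
width: 0.094
finger_force: 0.0
```

```bash
python3 st.py
python3 - <<'E'
from bench import robot, snapshot
from h import *
s=snapshot("scene");cv2.imwrite("pics/g1.png",cv2.resize(s["color"][150:350,200:460],None,fx=3,fy=3))
E
```

```text
t 3.85 pos [0.4614 0.1173 0.0997] rpy [3.1411e+00 1.0000e-04 1.7766e+00] w 0.09400017046485486 F [ 0.3 -0.1  1.1] T [-0.03 -0.12  0.02] q [ 0.13 -0.03  1.7  -0.    1.47 -0.08]
to grip at z .0985, tool axes [ 0.0001 -0.0007  0.0012] yaw err(+cw) -0.0004
```

View pics/g1.png

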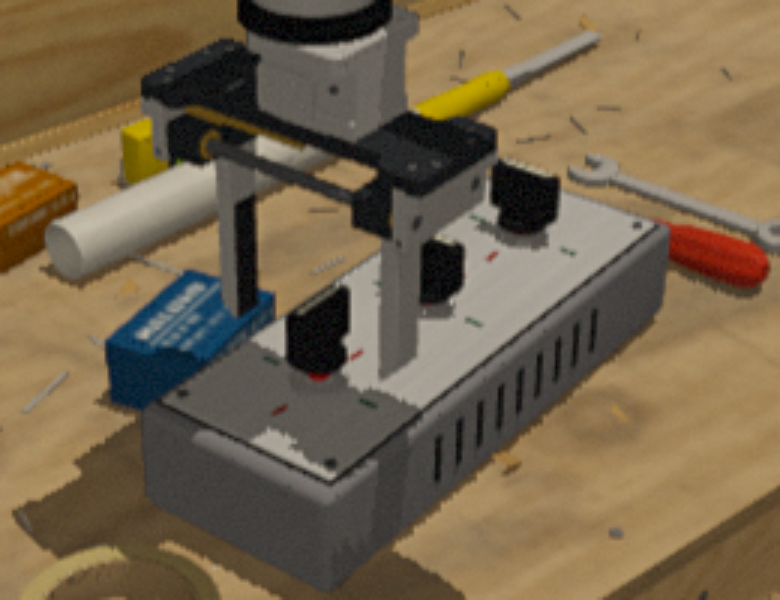

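The fingers straddle stud A's wing (crop about (320,330)) and are clear of the neighbouring stud. Closing now.

To row units: 0.001 m / 0.5 = 0.002, -0.0006 m / 0.5 = -0.0012.

Call:
send_path:
  motion: "0 0 -0.0012 0.002 0;0 0 0 0 0;0 0 0 0 0;0 0 0 0 0;0 0 0 0 0;0 0 0 0 0;0 0 0 0 0;0 0 0 0 0;0 0 0 0 0;0 0 0 0 0;0 0 0 0 0;0 0 0 0 0"

```text
time: 4.9
tool_pos: [0.4606, 0.1172, 0.0985]
ee_rot: [3.142, 0.0, 1.777]
wrist_force: [0.0, -0.3, 0.2]
width: 0.0176
finger_force: 0.0
```

```bash
python3 st.py
```

```text
t 4.9 pos [0.4606 0.1172 0.0985] rpy [3.1416e+00 1.0000e-04 1.7768e+00] w 0.01756869636182956 F [ 0.  -0.3  0.2] T [-0.05 -0.08  0.05] q [ 0.13 -0.03  1.71 -0.    1.47 -0.08]
to grip at z .0985, tool axes [ 0.0001  0.0002 -0.    ] yaw err(+cw) -0.0002
```

Call:
send_path:
  motion: "0 0 0 0 0;0 0 0 0 0;0 0 0 0 0;0 0 0 0 0;0 0 0 0 0"

```text
time: 5.32
tool_pos: [0.4609, 0.1172, 0.0985]
ee_rot: [3.141, 0.0, 1.777]
wrist_force: [1.5, 0.6, -1.5]
width: 0.012
finger_force: 30.0
```

Call:
send_path:
  motion: "0 0 0 0.004 0;0 0 0 0.004 0;0 0 0 0.004 0;0 0 0 0.005 0;0 0 0 0 0;0 0 0 0 0"

```text
time: 5.82
tool_pos: [0.4609, 0.1172, 0.0907]
ee_rot: [3.14, 0.0, 1.777]
wrist_force: [-0.8, 0.1, 5.8]
width: 0.012
finger_force: 30.0
```

```bash
python3 st.py
```

```text
t 5.8167 pos [0.4609 0.1172 0.0907] rpy [3.1405e+00 1.0000e-04 1.7768e+00] w 0.011967035555603129 F [-0.8  0.1  5.8] T [-0.04 -0.   -0.01] q [ 0.13 -0.03  1.72 -0.    1.45 -0.08]
to grip at z .0985, tool axes [ 0.0001 -0.0002 -0.0078] yaw err(+cw) -0.0002
```

Pushed in 7.8 mm, and 5.8 N matches the spring. I go a touch deeper and start the turn gently.

To row units: 0.0007 m / 0.5 = 0.0014, 0.05 rad / 3.1416 = 0.0159.

Call:
send_path:
  motion: "0 0 0 0.0014 0;0 0 0 0 0.0159;0 0 0 0 0.0159;0 0 0 0 0.0159;0 0 0 0 0.0159;0 0 0 0 0.0159;0 0 0 0 0"

```text
time: 6.4
tool_pos: [0.4611, 0.1173, 0.0902]
ee_rot: [3.14, -0.0, 1.525]
wrist_force: [-0.3, 0.4, 5.5]
width: 0.0118
finger_force: 30.0
```

```bash
python3 st.py
```

```text
t 6.4 pos [0.4611 0.1173 0.0902] rpy [ 3.1399e+00 -2.0000e-04  1.5251e+00] w 0.011839835789437774 F [-0.3  0.4  5.5] T [-0.   -0.   -0.03] q [ 0.13 -0.03  1.72 -0.    1.45  0.18]
to grip at z .0985, tool axes [ 0.     -0.0004 -0.0083] yaw err(+cw) -0.2519
```

To row units: 0.1 rad / 3.1416 = 0.0318.

Call:
send_path:
  motion: "0 0 0 0 0.0318;0 0 0 0 0.0318;0 0 0 0 0.0318;0 0 0 0 0.0318;0 0 0 0 0.0318;0 0 0 0 0.0318;0 0 0 0 0.0318;0 0 0 0 0.0318;0 0 0 0 0.0318;0 0 0 0 0.0318;0 0 0 0 0.0318;0 0 0 0 0.0318;0 0 0 0 0.0255;0 0 0 0 0.0127;0 0 0 0 0;0 0 0 0 0"

```text
time: 7.73
tool_pos: [0.4617, 0.1167, 0.0905]
ee_rot: [3.14, -0.003, 0.207]
wrist_force: [0.9, -1.1, 5.5]
width: 0.0117
finger_force: 30.0
```

```bash
python3 st.py
```

```text
t 7.7333 pos [0.4617 0.1167 0.0905] rpy [ 3.1401e+00 -2.9000e-03  2.0650e-01] w 0.011694679867560849 F [ 0.9 -1.1  5.5] T [-0.17 -0.12 -0.01] q [ 0.13 -0.03  1.72 -0.    1.45  1.49]
to grip at z .0985, tool axes [-0.0009 -0.0008 -0.008 ] yaw err(+cw) -1.5705
```

To row units: 0.02 rad / 3.1416 = 0.0064.

Call:
send_path:
  motion: "0 0 0 0 0.0064;0 0 0 0 0;0 0 0 0 0"

```text
time: 7.98
tool_pos: [0.4618, 0.1167, 0.0905]
ee_rot: [3.14, -0.003, 0.187]
wrist_force: [0.4, -1.4, 6.1]
width: 0.0114
finger_force: 30.0
```

```bash
python3 st.py
```

```text
t 7.9833 pos [0.4618 0.1167 0.0905] rpy [ 3.140e+00 -3.000e-03  1.873e-01] w 0.01137132456173826 F [ 0.4 -1.4  6.1] T [-0.2  -0.14  0.22] q [ 0.13 -0.03  1.72 -0.    1.45  1.51]
to grip at z .0985, tool axes [-0.0009 -0.0008 -0.008 ] yaw err(+cw) -1.5897
```

Call:
send_path:
  motion: "0 0 0 -0.002 0;0 0 0 -0.0024 0;0 0 0 0 0;0 0 0 0 0"

```text
time: 8.32
tool_pos: [0.4617, 0.1168, 0.0923]
ee_rot: [3.14, -0.003, 0.187]
wrist_force: [1.7, -1.8, 4.9]
width: 0.0119
finger_force: 30.0
```

```bash
python3 st.py
```

```text
t 8.3167 pos [0.4617 0.1168 0.0923] rpy [ 3.1401e+00 -2.8000e-03  1.8710e-01] w 0.011858306932887879 F [ 1.7 -1.8  4.9] T [-0.29 -0.49  0.31] q [ 0.13 -0.03  1.72 -0.    1.45  1.51]
to grip at z .0985, tool axes [-0.0009 -0.0007 -0.0062] yaw err(+cw) -1.5899
```

The stop was felt (moment rose to 0.2 N m), and the stud is back at 6 mm down. Turn back the 0.02 overshoot, open, rise and look.

To row units: -0.02 rad / 3.1416 = -0.0064.

Call:
send_path:
  motion: "0 0 0 0 -0.0064;0.05 0 0 0 0;0.05 0 0 0 0;0.05 0 0 0 0;0.05 0 0 0 0;0.05 0 0 0 0;0.05 0 0 0 0;0.05 0 0 0 0"

```text
time: 8.98
tool_pos: [0.4603, 0.1172, 0.0912]
ee_rot: [-3.142, 0.001, 0.207]
wrist_force: [0.1, -0.4, -0.3]
width: 0.05
finger_force: 0.0
```

```bash
python3 st.py
```

```text
t 8.9833 pos [0.4603 0.1172 0.0912] rpy [-3.1415e+00  6.0000e-04  2.0680e-01] w 0.049970895544942474 F [ 0.1 -0.4 -0.3] T [ 0.01  0.02 -0.  ] q [ 0.13 -0.03  1.72  0.    1.45  1.49]
to grip at z .0985, tool axes [ 0.0004 -0.     -0.0073] yaw err(+cw) -1.5702
```

Call:
send_path:
  motion: "0.05 0 0 -0.01 0;0.05 0 0 -0.02 0;0.05 0 0 -0.04 0;0.05 0 0 -0.06 0;0.05 0 0 -0.06 0;0.05 0 0 -0.06 0;0.05 -0.06 0 0 0;0.05 -0.06 0 0 0;0.05 -0.06 0 0 0;0.05 -0.06 0 0 0;0.05 -0.06 0 0 0;0.05 0 0 0 0;0.05 0 0 0 0"

```text
time: 10.07
tool_pos: [0.3136, 0.0864, 0.218]
ee_rot: [3.141, -0.005, 0.207]
wrist_force: [0.8, -0.5, 0.8]
width: 0.05
finger_force: 0.0
```

```bash
python3 - <<'E'
from bench import robot, snapshot
from h import *
a=snapshot("scene")["color"][150:350,200:460];b=snapshot("top")["color"][160:300,240:460]
cv2.imwrite("pics/e1.png",cv2.resize(a,None,fx=3,fy=3));cv2.imwrite("pics/e2.png",cv2.resize(b,None,fx=3.5,fy=3.5))
E
```

```text
(no output)
```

View pics/e1.png

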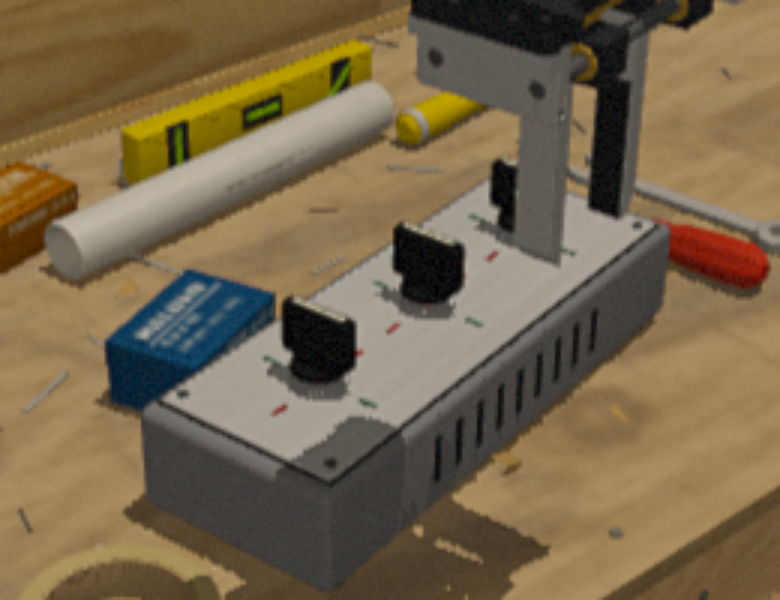

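View pics/e2.png

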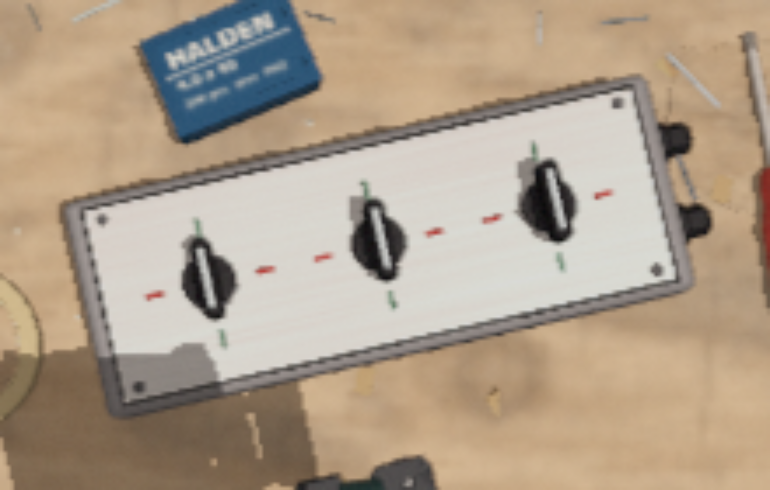

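All three wings now stand across the row and parallel. Stud A (top crop (208,278), scene crop (318,338)) sits low with no red band. The others are unchanged and the robot is clear, so I hand in.

```bash
python3 -c "
from bench import robot, snapshot
print(robot.close_job())"
```

```text
the job is handed in; nothing more can be done
None
```

The popped-up stud is pushed in, turned a quarter turn clockwise to its stop and locked down like the other two, which look unchanged; I handed the job in at about 10 s with the robot clear of everything.

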